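# Clear used syringes into the drop-tray sharps bin

## Task

Dispose of every used syringe on the bench: lift the loose cover off the sharps bin and lay it flat on the bench, then put the syringes into the bin one at a time, laying each on the drop tray and pushing the side lever down through its full stroke so that it drops in. When all are in and the tray has sprung back up, seat the cover back over its two pins, and do not disturb the slide box, the specimen jar or the wipes tub.

Things in the scene. Friction and masses are not known exactly. Their poses are not given: they have to be found in the camera images.
- bin: the sharps bin, fixed: translucent red box, 140 (x) by 200 (y) by 220 mm high, 4 mm walls; origin at the centre of its underside. Its mouth (132 mm in x, 160 mm in y between 20 mm end rims) holds the drop tray. On each end rim, at x = 0, y = +90 and -90 mm, stands a steel pin 8 mm thick, 14 mm high, with tapered tip. The lever is outside the +y end. A syringe goes in lying along the bin's y
- cover: loose grey cover plate, 140 (x) by 200 (y) by 6 mm, about 250 g; origin at the centre of its underside. Two 12 mm through holes at x = 0, y = +90 and -90 mm. On top a bar handle along y: 14 mm thick (x), 100 mm long, 36 to 50 mm above the underside, on a foot at each end. Seated (as at the start), its underside rests on the bin's rim at 220 mm, pins through the holes; fits either way round
- drop_tray (a joint): angle (rad) of the tray and lever, one rocking part on an axle along the bin's y at bin x = -62, z = 195 mm. 0 = tray level (held by a spring), 1.15 = end of stroke: the tray's +x edge, 117 mm from the axle, has swung down into the bin and a syringe slides off. A syringe's weight does not tip it. About 6 N down on the lever's pad starts it, 9 N holds it at the end; it springs back
- tray_centre (a point): centre of the white drop tray's upper face, 198 mm above the bench at rest (22 mm below the rim); the tray is 117 mm (bin x) by 152 mm (bin y), with an 11 mm gap to the bin's +x wall
- lever_pad (a point): centre of the upper face of the white pad, 42 by 46 mm, on the steel lever outside the bin's +y end; it turns with the tray. At rest it is at bin x = -12, y = 135, z = 271 mm (x +50, z +76 mm from the axle), the pad sloping up 33 degrees towards bin +x; pushed down it goes round the axle to x = 28, y = 135, z = 180 mm, the pad then sloping down 33 degrees
- syringe1: a used 20 ml syringe without needle lying on its side: clear barrel 22 mm in diameter and 92 mm long, white finger flange 32 mm wide (which keeps it from rolling) and white thumb disc; 124 mm overall, 30 g. Origin on the barrel's axis about mid-length (4 mm towards the thumb end from the middle of the barrel), 11 mm above what it lies on; x runs along the axis towards the tip. May be absent
- syringe2: a used 20 ml syringe without needle lying on its side: clear barrel 22 mm in diameter and 92 mm long, white finger flange 32 mm wide (which keeps it from rolling) and white thumb disc; 124 mm overall, 30 g. Origin on the barrel's axis about mid-length (4 mm towards the thumb end from the middle of the barrel), 11 mm above what it lies on; x runs along the axis towards the tip. May be absent
- syringe3: a used 20 ml syringe without needle lying on its side: clear barrel 22 mm in diameter and 92 mm long, white finger flange 32 mm wide (which keeps it from rolling) and white thumb disc; 124 mm overall, 30 g. Origin on the barrel's axis about mid-length (4 mm towards the thumb end from the middle of the barrel), 11 mm above what it lies on; x runs along the axis towards the tip. May be absent
- slide_box: bystander: a closed blue slide storage box, 92 by 212 by 37 mm; origin at the centre of its underside
- specimen_jar: bystander: a lidded specimen jar, 64 mm in diameter, 75 mm high; origin at the centre of its underside
- wipes_tub: bystander: a white wipes tub, 90 mm in diameter, 140 mm high; origin at the centre of its underside
Mind the look-alikes: they are no part of the job. What is shaped like the syringe2 but green or orange is not meant.

How it is judged (in metres and radians):
On the way, in this order (a step that is already met when the one before it is completed fails the run):
1. the cover is off the bin and lies flat on the bench, let go (height (world z) of cover below 0.01 m and angle between cover's own z axis and vertical below 0.06 rad and linear speed of cover below 0.02 m/s and contact force between the fingers and cover below 0.2 N), for 0.2 s.
2. the lever is pushed down through its full stroke (tray at 1.05 rad or more), without the fingers on the tray's plate itself (value of joint drop_tray above 1.05 rad and contact force between the fingers and drop_tray_c0 below 0.5 N), for 0.1 s.
3. every syringe is down in the bin and the tray has sprung back level (x of syringe1 in the frame of bin between -0.066 and 0.066 m and y of syringe1 in the frame of bin between -0.096 and 0.096 m and z of syringe1 in the frame of bin between 0 and 0.12 m and x of syringe2 in the frame of bin between -0.066 and 0.066 m and y of syringe2 in the frame of bin between -0.096 and 0.096 m and z of syringe2 in the frame of bin between 0 and 0.12 m and x of syringe3 in the frame of bin between -0.066 and 0.066 m and y of syringe3 in the frame of bin between -0.096 and 0.096 m and z of syringe3 in the frame of bin between 0 and 0.12 m and value of joint drop_tray below 0.08 rad), for 0.2 s.
At the end, for the whole second after the job is handed in: every syringe is inside the bin below the tray (origin under 120 mm above its underside), the tray level within 0.08 rad, the cover seated over both pins, at rest: centred within 6 mm, flat within 0.03 rad, turned within 0.06 rad (either way round), underside within 2.5 mm of the rim (all of step 3 and horizontal distance between cover and bin below 0.006 m and z of cover in the frame of bin between 0.217 and 0.2225 m and angle between cover's own z axis and vertical below 0.03 rad and angle between the x axis of cover and the x axis of bin, either way round below 0.06 rad and linear speed of cover below 0.02 m/s); the robot touches nothing.
It fails at once if The slide box is pushed more than 30 mm or tipped (distance of slide_box from where it was at the start of the episode above 0.03 m or angle between slide_box's own z axis and vertical above 0.3 rad).
It fails at once if The specimen jar is pushed more than 30 mm or tipped (distance of specimen_jar from where it was at the start of the episode above 0.03 m or angle between specimen_jar's own z axis and vertical above 0.3 rad).
It fails at once if The wipes tub is pushed more than 30 mm or tipped (distance of wipes_tub from where it was at the start of the episode above 0.03 m or angle between wipes_tub's own z axis and vertical above 0.3 rad).
It fails at once if two syringes are on the drop tray at once (((value of joint drop_tray above 2 rad or (x of syringe1 in the frame of bin between -0.066 and 0.066 m and y of syringe1 in the frame of bin between -0.09 and 0.09 m and z of syringe1 in the frame of bin between 0.19 and 0.24 m)) and (value of joint drop_tray above 2 rad or (x of syringe2 in the frame of bin between -0.066 and 0.066 m and y of syringe2 in the frame of bin between -0.09 and 0.09 m and z of syringe2 in the frame of bin between 0.19 and 0.24 m))) or ((value of joint drop_tray above 2 rad or (x of syringe1 in the frame of bin between -0.066 and 0.066 m and y of syringe1 in the frame of bin between -0.09 and 0.09 m and z of syringe1 in the frame of bin between 0.19 and 0.24 m)) and (value of joint drop_tray above 2 rad or (x of syringe3 in the frame of bin between -0.066 and 0.066 m and y of syringe3 in the frame of bin between -0.09 and 0.09 m and z of syringe3 in the frame of bin between 0.19 and 0.24 m))) or ((value of joint drop_tray above 2 rad or (x of syringe2 in the frame of bin between -0.066 and 0.066 m and y of syringe2 in the frame of bin between -0.09 and 0.09 m and z of syringe2 in the frame of bin between 0.19 and 0.24 m)) and (value of joint drop_tray above 2 rad or (x of syringe3 in the frame of bin between -0.066 and 0.066 m and y of syringe3 in the frame of bin between -0.09 and 0.09 m and z of syringe3 in the frame of bin between 0.19 and 0.24 m)))).
Of syringe1, syringe2, syringe3 only 2 to 3 are there at a start; the rules pass over those that are not, and their reading is None.
At some moment in a run one of syringe1, syringe2, syringe3 may be knocked a few centimetres aside while the robot is not near it.
Once in a run the grip may slacken for a moment while it holds something.
It also fails if it takes over 210 s, if anything falls off the work surface, if the arm or the gripper's body presses on something with over 40 N, if the wrist force passes 120 N, or if a joint passes its speed limit or range.

## Robot

A 6-joint arm with a two-finger parallel gripper is mounted at the origin on the work surface. World frame = base frame: x ahead of the robot, y to its left, z up, the work surface at z = 0. Lengths are in mm, angles in rad, forces in N, time in s.
With the tool pointing down it reaches from about 275 to 975 mm from the base axis. Payload 8.4 kg.
Tool frame: the origin (TCP) lies on the centre line of the jaws, within the pads' length; the fingertips stand 11 mm ahead of it and the grasp point (between the pads) lies 8 mm behind it (manip.finger_overhang is the distance from the TCP to the fingertips, in mm); x points along the fingers, z is the direction in which the jaws open and shut, and the axes are right-handed (so a half turn about x gives the same grasp; the last joint's range is limited). The gripper opens to 92 mm and grips with 3 to 60 N. Pads are 20 mm wide; open, the fingers measure 128 mm over their backs; the gripper's body (75 mm by 189 mm) begins 69 mm behind the grasp point.
Start: joints at [-1.132, 0.353, 1.633, -0, 1.155, -0.002], TCP at [266.663, -565.26, 225.583] pointing down, gripper open.
Joint ranges: [-2.63, 2.63], [-0.92, 2.1], [0.06, 2.66], [-1.3, 4.44], [0, 2.69], [-3.02, 3.02]. Speed limits (rad/s): [2.22, 2.22, 2.79, 3.14, 3.14, 3.14].

## Interface

Orientations are given as a unit quaternion [x, y, z, w].
In Python, from cell import get_obs, cams, ticket, manip gives the robot as it stands.
- The arm moves only by the tool jog_arm, never from a script. Its argument "plan" is a list of rows, each a list of 7 numbers: the shift along the world's x, y, z in mm, then the turn, a rotation vector about the world's x, y, z in degrees, then the opening, from 0 (shut) to 1 (fully open). A call has 1 to 20 rows; each row is the pose to reach, as a shift and turn from the pose measured when the call began; what a row does not reach only later rows make up. A row lasts 1/8 s, in which the tool goes at most 62.5 mm and 10.7 degrees, less where a joint would pass 70% of its speed; a pose out of reach is approached as far as the arm can. A call with a gripper value outside its range is refused whole. The fingers move at their own pace and stop on an object; "newtons" is the grip in N (left out, the last holds). Time passes only in rows, so rows that repeat a pose let the fingers close. It gives the time, the measured TCP pose, the force and the opening at its end, in the units of the state.
- get_obs(): the state, without advancing time (a new reading comes with each control period).
- cams.read_camera(name): name is "scene" or "top" or "wrist"; returns a dict with "image" (400x640x3 uint8, blue, green, red), "vfov" (degrees; the focal length in pixels is half the picture's height over the tangent of half this angle, whatever the lens; pixels are square), "cx", "cy" (the principal point, pixels), "view" (4x4, takes a point from world to camera coordinates); the wrist camera has in their place "mount" (4x4, takes a point from camera to tool coordinates, whose origin is the TCP and whose axes are the tool frame's). Camera axes: x right, y up, looking along -z (the intrinsics and any distortion apply to the point x, -y, -z); pixel columns grow to the right and rows downward; lengths in mm; the calibration is good to about 2 mm. A picture is of the moment at which its call begins: read the wrist's pose just before it. There is no depth.
- ticket.close_job(): hands the job in, once; it reports no verdict.
The state is a dict: "t": time; "joint_pos": joint angles; "qvel": joint speeds; "joint_torque": joint torques, N m; "tcp_pos": TCP position; "orientation": TCP orientation; "contact_force": force on the tool from outside, world axes, zero at the start; "torque": the same for the moment, N m; "finger_gap": finger opening in mm.
Only numpy, scipy, OpenCV 4.12 (cv2) and the standard library are available. Lean on these libraries where they do the work, as an engineer would, in place of code of your own. Each camera call takes 0.05 s, during which the arm holds its last target. There are 200 camera calls.

## Working session

There is one attempt and no reset: what is moved stays moved. The work goes in short steps, Python scripts to look and compute and a tool call to move; the robot and the scene stay as the last step left them, time stands still between calls to the robot, and variables do not carry over. Pictures are saved under pics/ and viewed, on a budget of 14 in all, crops included, one or two more only if the job needs it, and the job is handed in when it is done.

Besides the shell and the picture viewer there is one more tool, called after "Call:" by a JSON object that holds its "method" and its "body". jog_arm: Moves the arm, as the interface text tells. Its arguments: {"type":"object","properties":{"plan":{"type":"array"},"newtons":{"type":"number"}},"required":["plan"]}

```bash
ls; mkdir -p pics; cat > h.py <<'E'
import numpy as np, cv2
from cell import get_obs, cams, ticket, manip
from scipy.spatial.transform import Rotation as R
def grab(name, fn=None):
    o=get_obs(); c=cams.read_camera(name)
    if 'view' in c: V=np.array(c['view'])
    else:
        T=np.eye(4);T[:3,:3]=R.from_quat(o['orientation']).as_matrix();T[:3,3]=o['tcp_pos']
        V=np.linalg.inv(T@np.array(c['mount']))
    c['V']=V; c['image']=np.array(c['image']); c['f']=c['image'].shape[0]/2/np.tan(np.radians(c['vfov'])/2)
    if fn: cv2.imwrite('pics/'+fn,c['image'])
    np.savez('pics/'+name+'.npz',V=V,f=c['f'],cx=c['cx'],cy=c['cy'],image=c['image'])
    return c
def load(name): return dict(np.load('pics/'+name+'.npz'))
def proj(c,p):
    q=np.atleast_2d(p)@c['V'][:3,:3].T+c['V'][:3,3]
    return np.c_[c['cx']+c['f']*q[:,0]/-q[:,2], c['cy']-c['f']*q[:,1]/-q[:,2]]
def back(c,uv,z):
    uv=np.atleast_2d(uv).astype(float); d=np.c_[(uv[:,0]-c['cx'])/c['f'],-(uv[:,1]-c['cy'])/c['f'],-np.ones(len(uv))]@c['V'][:3,:3]
    o=-c['V'][:3,:3].T@c['V'][:3,3]
    return o+d*((z-o[2])/d[:,2])[:,None]
E
python3 - <<'E'
from h import *
for n in ['scene','top']:
    c=grab(n,n+'0.png'); print(n,[k for k in c],c['f'],c['cx'],c['cy'],{k:c[k] for k in c if k not in('image','V','view','f')}); print(c['V'].round(3))
o=get_obs(); print(o)
E
```

```text
pics
scene ['image', 'vfov', 'cx', 'cy', 'view', 'V', 'f'] 442.73307311740734 325.1430318009827 201.90147583793558 {'vfov': 48.62114368389351, 'cx': 325.1430318009827, 'cy': 201.90147583793558}
[[ 1.200000e-02  1.000000e+00  1.400000e-02 -6.254000e+01]
 [-6.930000e-01 -2.000000e-03  7.210000e-01  2.144380e+02]
 [ 7.210000e-01 -1.900000e-02  6.920000e-01 -1.773718e+03]
 [ 0.000000e+00  0.000000e+00  0.000000e+00  1.000000e+00]]
top ['image', 'vfov', 'cx', 'cy', 'view', 'V', 'f'] 480.48097109652105 319.9022743017174 191.58647614527783 {'vfov': 45.19899897261698, 'cx': 319.9022743017174, 'cy': 191.58647614527783}
[[ 6.600000e-02 -9.980000e-01  3.000000e-03  3.001800e+01]
 [ 9.750000e-01  6.500000e-02  2.130000e-01 -5.586310e+02]
 [-2.130000e-01 -1.100000e-02  9.770000e-01 -1.820925e+03]
 [ 0.000000e+00  0.000000e+00  0.000000e+00  1.000000e+00]]
{'t': 0.1, 'joint_pos': array([-1.13239236e+00,  3.53594598e-01,  1.63404982e+00,  2.94252590e-06,
        1.15519526e+00, -2.38985950e-03]), 'qvel': array([ 1.52466932e-04, -4.94653209e-04, -1.77058631e-03,  1.04054654e-04,
        1.83614156e-05, -5.54990980e-05]), 'joint_torque': array([-3.35215882e-04, -5.94903696e+01, -3.34929407e+01,  6.97833393e-02,
        1.84452842e-02, -4.40035353e-05]), 'tcp_pos': array([ 266.48586412, -564.86766234,  224.93319908]), 'orientation': array([ 0.37883494,  0.59758481, -0.37835943,  0.59684222]), 'contact_force': array([-0.71687898, -0.08912867,  0.28735178]), 'torque': array([-0.00781176,  0.06148206,  0.01058488]), 'finger_gap': 92.2531942684527}
```

View pics/top0.png

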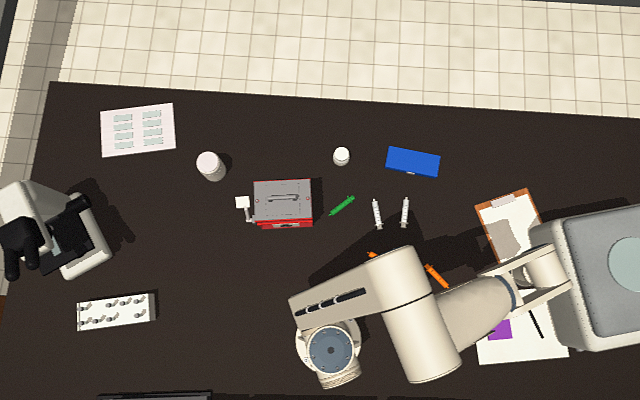

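View pics/scene0.png

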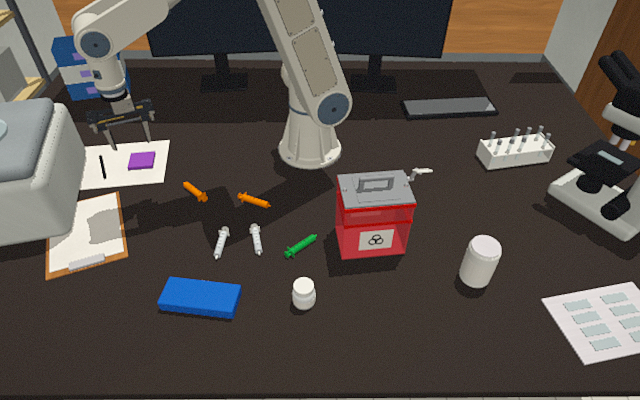

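The top view shows the covered bin at (283,203) with its lever to the left (+y), white syringes at (377,214) and (405,213), a green look-alike at (342,206) and orange ones at (372,256) and (436,275). The slide box is at (413,162), the jar at (341,156) and the wipes tub at (211,166). The scene view agrees and shows only two white syringes, so one is probably absent. Next I'll enlarge.

```bash
python3 - <<'E'
from h import *
t=load('top');s=load('scene')
a=cv2.resize(t['image'][168:238,230:425],None,fx=4,fy=4,interpolation=cv2.INTER_CUBIC)
b=cv2.resize(s['image'][160:262,200:440],None,fx=3.25,fy=3,interpolation=cv2.INTER_CUBIC)
im=np.zeros((600,800,3),np.uint8); im[:280,:780]=a; im[285:285+b.shape[0],:780]=b
cv2.imwrite('pics/z1.png',im)
E
```

```text
(no output)
```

View pics/z1.png

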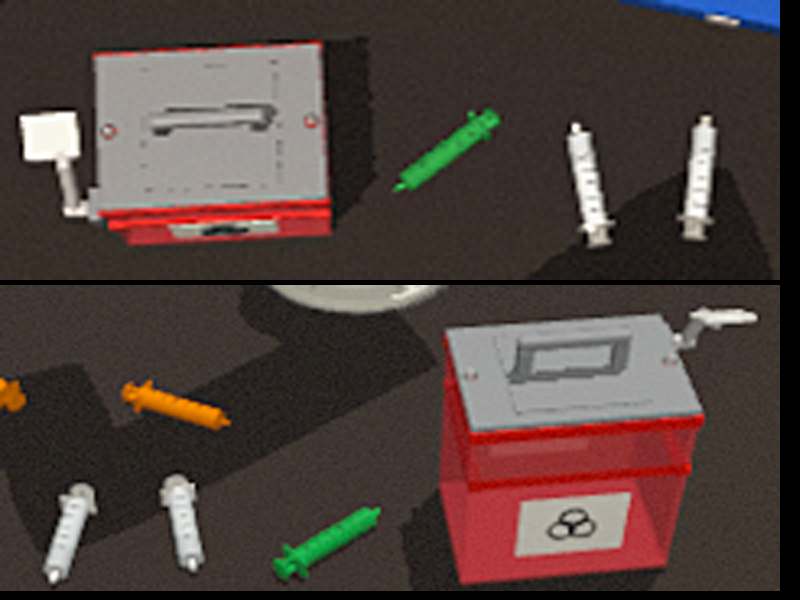

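Pins show at crop (108,131) and (311,121). Syringe A's tip is at (575,127) and its thumb disc at (600,243). Syringe B's tip is at (706,120) and its thumb disc at (694,238).

```bash
python3 - <<'E'
from h import *
t=load('top');s=load('scene')
T=lambda *p:np.array([[u/4+230+0,v/4+168] for u,v in p])
S=lambda *p:np.array([[u/3.25+200,(v-285)/3+160] for u,v in p])
print('pins top',back(t,T((108,131),(311,121)),230)); print('pins scene',back(s,S((669,361),(472,374)),230))
print('corners',back(t,T((97,55),(322,45),(329,200),(98,210)),226))
print('pad',back(t,T((49,136)),271), back(s,S((728,316)),271))
for n,a,b,c,d in [('A',(575,127),(600,243),(195,570),(176,480)),('B',(706,120),(694,238),(53,580),(83,490))]:
    p=back(t,T(a,b),11);q=back(s,S(c,d),11);print(n,p.round(0).tolist(),np.linalg.norm(p[0]-p[1]),np.degrees(np.arctan2(*(p[0]-p[1])[[1,0]])));print(q.round(0).tolist(),np.linalg.norm(q[0]-q[1]))
print('tub',back(t,[[210,158]],140),'jar',back(t,[[341,152]],75),'box',back(t,[[388,148],[440,159],[436,177],[386,166]],37), 'tubs',back(s,[[484,243]],140))
print('green',back(t,T((490,115),(397,187)),11),'orange',back(s,[[185,184],[207,199],[240,195],[270,205]],11))
E
```

```text
pins top [[470.40991042 285.03767995 230.        ]
 [491.42561173 106.60502898 230.        ]]
pins scene [[479.53082899 285.65364436 230.        ]
 [498.68825972 110.19107313 230.        ]]
corners [[539.4757767  301.93551588 226.        ]
 [562.14627672 101.90122379 226.        ]
 [422.55182194  85.86542045 226.        ]
 [400.12990455 287.71417059 226.        ]]
pad [[454.88917551 329.47509081 271.        ]] [[461.25160688 334.34419278 271.        ]]
A [[547.0, -150.0, 11.0], [432.0, -179.0, 11.0]] 118.96345986763937 14.426644167340937
[[557.0, -145.0, 11.0], [431.0, -176.0, 11.0]] 130.03859042107524
B [[563.0, -280.0, 11.0], [443.0, -272.0, 11.0]] 120.27409466641768 -4.0601116595208175
[[570.0, -276.0, 11.0], [446.0, -267.0, 11.0]] 124.68522315039564
tub [[640.35455559 491.61887994 140.        ]] jar [[717.61550862  -5.60689961  75.        ]] box [[ 758.96922328 -195.48655123   37.        ]
 [ 726.82598389 -406.18136284   37.        ]
 [ 650.9716681  -391.21351697   37.        ]
 [ 683.03121195 -190.20540743   37.        ]] tubs [[620.10873416 497.55839364 140.        ]]
green [[553.68771458 -64.12007949  11.        ]
 [474.47039284  24.38642278  11.        ]] orange [[ 229.29485542 -444.5601594    11.        ]
 [ 307.45710542 -351.79283492   11.        ]
 [ 286.7138097  -240.17810802   11.        ]
 [ 336.78079856 -131.17229124   11.        ]]
```

```bash
python3 - <<'E'
from h import *
o=get_obs(); M=R.from_quat(o['orientation']).as_matrix(); print(M.round(3)); z=M[:,2]; print(np.degrees(np.arctan2(z[1],z[0])))
c=grab('wrist'); print(c['mount'],c['f'],c['cx'],c['cy'])
print([a for a in dir(manip) if a[0]!='_'])
E
```

```text
[[-0.001  0.904  0.427]
 [ 0.001  0.427 -0.904]
 [-1.     0.    -0.001]]
-64.74444233452019
[[-2.26889729e-03  2.92467114e-01 -9.56272890e-01 -1.58964976e+02]
 [-5.88052107e-04  9.56274795e-01  2.92469092e-01  8.35684347e+01]
 [ 9.99997253e-01  1.22592062e-03 -1.99770339e-03 -7.91902468e-02]
 [ 0.00000000e+00  0.00000000e+00  0.00000000e+00  1.00000000e+00]] 301.80056841179 320.44886113727057 194.7511310208991
['PlanningError', 'finger_overhang']
```

Call:
{"method": "jog_arm", "body": {"plan": [[0,0,60,0,0,0,1],[0,0,120,0,0,0,1],[219,760,185,0,0,71,1],[219,760,185,0,0,71,1],[219,760,185,0,0,71,1],[219,760,185,0,0,71,1],[219,760,185,0,0,71,1],[219,760,185,0,0,71,1],[219,760,185,0,0,71,1],[219,760,185,0,0,71,1],[219,760,185,0,0,71,1],[219,760,185,0,0,71,1],[219,760,185,0,0,71,1],[219,760,185,0,0,71,1],[219,760,185,0,0,71,1],[219,760,185,0,0,71,1],[219,760,185,0,0,71,1],[219,760,185,0,0,71,1]]}}

```text
t: 2.4
tcp_pos: [485.2, 193.8, 410.1]
orientation: [-0.038, 0.706, 0.038, 0.706]
contact_force: [1.2, -0.2, 0.5]
finger_gap: 91.7
```

```bash
python3 - <<'E'
from h import *
c=grab('wrist')
b=np.zeros((600,800,3),np.uint8); b[:500]=cv2.resize(c['image'],(800,500))
cv2.imwrite('pics/w1.png',b[:500])
print(proj(c,[[475,285,230],[495,108,230],[485,197,263]])*1.25)
c=grab('top','top1.png'); 
E
```

```text
[[399.50432671 116.72104817]
 [400.58089957 306.21677155]
 [400.08352935 227.18075367]]
```

View pics/w1.png

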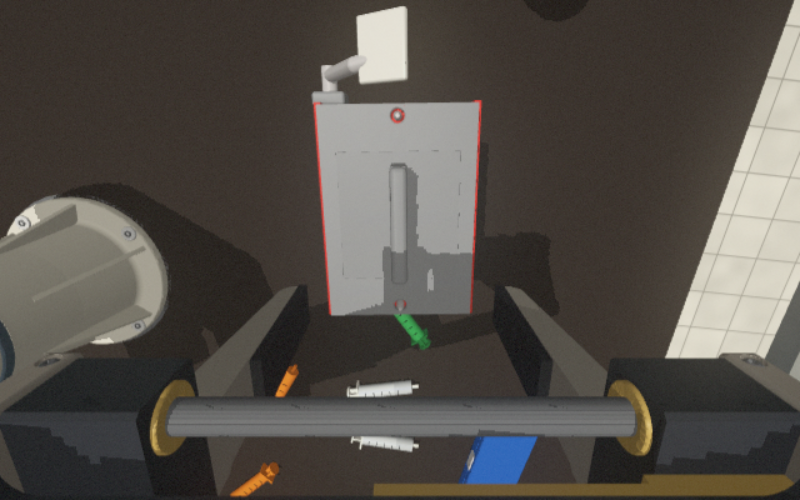

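The wrist view has the pins at (397.5,115.5) and (400.5,304.5), the handle bar between (398,165) and (399,283), and the lever pad at (383,45). That agrees with the prediction to about 2 px.

```bash
python3 - <<'E'
from h import *
c=load('wrist')
p=back(c,np.array([[397.5,115.5],[400.5,304.5]])/1.25,230);print(p,p.mean(0),np.linalg.norm(p[0]-p[1])); d=p[0]-p[1];print('yaw',np.degrees(np.arctan2(-d[0],d[1])))
q=back(c,np.array([[398,164],[399.5,283]])/1.25,270);print(q,q.mean(0)); 
k=np.array([[316,104],[480,101],[471,314],[330,314]])/1.25
r=back(c,k,222);print(r,r.mean(0))
E
```

```text
[[473.19865145 285.79732395 230.        ]
 [494.71950481 109.8551836  230.        ]] [483.95907813 197.82625378 230.        ] 177.2534453176321
yaw 6.973651582581711
[[477.77564218 249.18072927 270.        ]
 [489.59440315 149.63798118 270.        ]] [483.68502266 199.40935523 270.        ]
[[402.10163905 287.82874155 222.        ]
 [542.58422279 305.40845743 222.        ]
 [567.88070328 103.01953819 222.        ]
 [424.67561637  87.55640016 222.        ]] [484.31054537 195.95328433 222.        ]
```

Call:
{"method": "jog_arm", "body": {"plan": [[-1,3.5,-60,0,0,0.7,1],[-1,3.5,-110,0,0,0.7,1],[-1,3.5,-140,0,0,0.7,1],[-1,3.5,-155,0,0,0.7,1],[-1,3.5,-155,0,0,0.7,1],[-1,3.5,-155,0,0,0.7,1],[-1,3.5,-155,0,0,0.7,0],[-1,3.5,-155,0,0,0.7,0],[-1,3.5,-155,0,0,0.7,0],[-1,3.5,-155,0,0,0.7,0],[-1,3.5,-155,0,0,0.7,0],[-1,3.5,-155,0,0,0.7,0]], "newtons": 40}}

```text
t: 4.0
tcp_pos: [484.4, 197.5, 255.2]
orientation: [-0.042, 0.706, 0.042, 0.706]
contact_force: [-0.3, 0.4, -0.6]
finger_gap: 34.0
```

Call:
{"method": "jog_arm", "body": {"plan": [[0,0,0,0,0,0,0],[0,0,0,0,0,0,0],[0,0,0,0,0,0,0],[0,0,0,0,0,0,0],[0,0,20,0,0,0,0],[0,0,40,0,0,0,0],[0,0,40,0,0,0,0]]}}

```text
t: 4.88
tcp_pos: [485.1, 197.7, 296.0]
orientation: [-0.042, 0.705, 0.043, 0.706]
contact_force: [0.5, 0.6, -3.9]
finger_gap: 13.6
```

Call:
{"method": "jog_arm", "body": {"plan": [[0,0,40,0,0,0,0],[0,0,80,0,0,0,0],[-10,20,95,0,0,0,0],[-22,62,95,0,0,0,0],[-34,104,95,0,0,0,0],[-46,146,95,0,0,0,0],[-58,188,95,0,0,0,0],[-70,230,95,0,0,0,0],[-80,265,95,0,0,0,0],[-85,283,80,0,0,0,0],[-85,283,40,0,0,0,0],[-85,283,0,0,0,0,0],[-85,283,-50,0,0,0,0],[-85,283,-100,0,0,0,0],[-85,283,-150,0,0,0,0],[-85,283,-190,0,0,0,0],[-85,283,-220,0,0,0,0],[-85,283,-240,0,0,0,0],[-85,283,-240,0,0,0,0]]}}

```text
t: 7.25
tcp_pos: [399.3, 479.2, 54.2]
orientation: [-0.043, 0.706, 0.042, 0.706]
contact_force: [-0.5, 0.5, -2.1]
finger_gap: 13.6
```

Call:
{"method": "jog_arm", "body": {"plan": [[0,0,-8,0,0,0,0],[0,0,-13,0,0,0,0],[0,0,-16,0,0,0,0],[0,0,-18,0,0,0,0],[0,0,-19.5,0,0,0,0],[0,0,-19.5,0,0,0,0]]}}

```text
t: 8.0
tcp_pos: [399.4, 479.4, 35.2]
orientation: [-0.043, 0.706, 0.042, 0.706]
contact_force: [-1.6, -1.2, 1.8]
finger_gap: 13.5
```

Call:
{"method": "jog_arm", "body": {"plan": [[0,0,0,0,0,0,0.3],[0,0,0,0,0,0,0.6],[0,0,0,0,0,0,0.6],[0,0,0,0,0,0,0.8],[0,0,0,0,0,0,0.8],[0,0,0,0,0,0,0.8],[0,0,40,0,0,0,0.8],[0,0,100,0,0,0,0.8],[0,0,160,0,0,0,0.8],[0,0,220,0,0,0,0.8],[0,0,280,0,0,0,0.8],[0,0,330,0,0,0,0.8]]}}

```text
t: 9.5
tcp_pos: [399.4, 479.4, 368.0]
orientation: [-0.042, 0.706, 0.042, 0.706]
contact_force: [0.1, -0.1, -0.8]
finger_gap: 73.9
```

```bash
python3 - <<'E'
from h import *
c=grab('wrist'); s=grab('scene')
im=np.zeros((600,800,3),np.uint8); im[:260,:416]=cv2.resize(c['image'],(416,260),interpolation=cv2.INTER_AREA)
im[265:600,:800]=cv2.resize(s['image'][130:298,140:540],(800,335),interpolation=cv2.INTER_CUBIC)
cv2.imwrite('pics/w2.png',im)
E
```

```text
(no output)
```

View pics/w2.png

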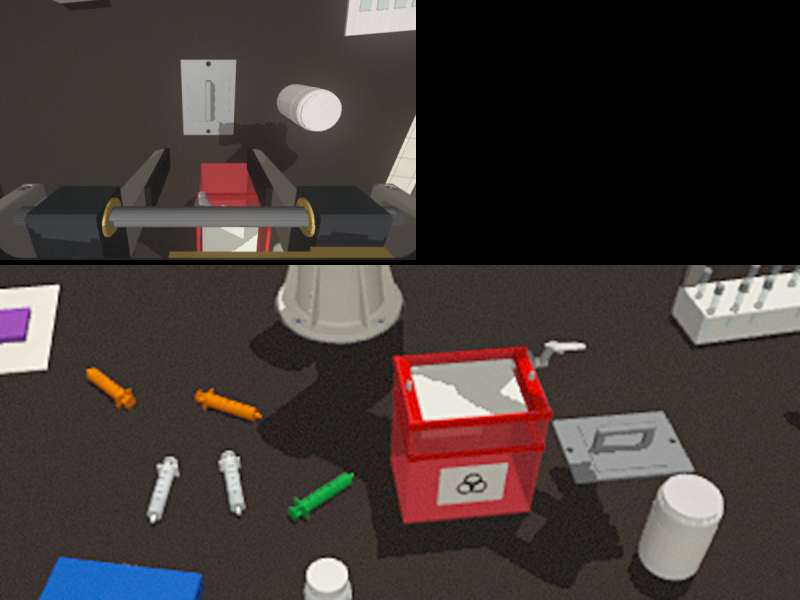

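The cover lies flat on the bench at scene crop (622,447), the empty tray is visible, and the two white syringes haven't moved, at (163,489) and (232,482). Next I'll move over syringe A.

Call:
{"method": "jog_arm", "body": {"plan": [[91,-642,0,0,0,-83,0.8],[91,-642,0,0,0,-83,0.8],[91,-642,0,0,0,-83,0.8],[91,-642,0,0,0,-83,0.8],[91,-642,0,0,0,-83,0.8],[91,-642,0,0,0,-83,0.8],[91,-642,0,0,0,-83,0.8],[91,-642,0,0,0,-83,0.8],[91,-642,0,0,0,-83,0.8],[91,-642,0,0,0,-83,0.8],[91,-642,-60,0,0,-83,0.8],[91,-642,-120,0,0,-83,0.8],[91,-642,-168,0,0,-83,0.8],[91,-642,-168,0,0,-83,0.8],[91,-642,-168,0,0,-83,0.8]]}}

```text
t: 11.48
tcp_pos: [492.7, -161.0, 205.3]
orientation: [0.436, 0.553, -0.436, 0.56]
contact_force: [0.1, -1.0, 0.9]
finger_gap: 74.0
```

```bash
python3 - <<'E'
from h import *
c=grab('wrist'); cv2.imwrite('pics/w3.png',cv2.resize(c['image'],(800,500)))
E
```

```text
(no output)
```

View pics/w3.png

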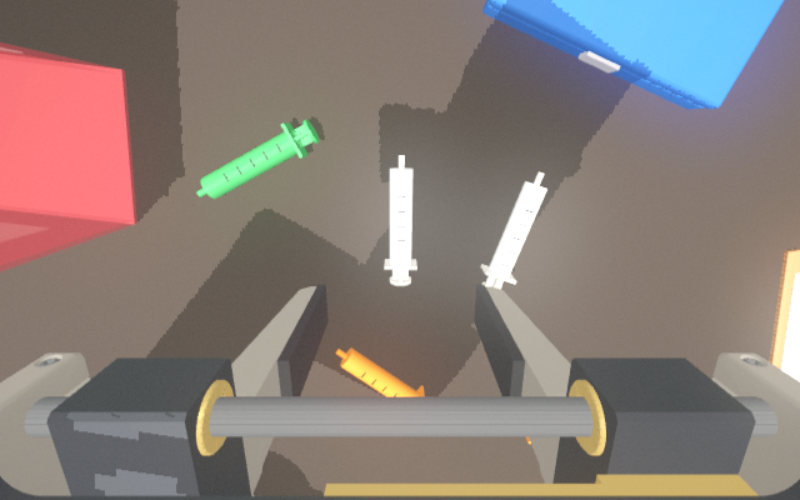

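The wrist view has syringe A from tip (401.5,157) to thumb disc (400.5,284), with the barrel from 168 to 264. Syringe B runs from tip (541,174) to thumb (495,287).

```bash
python3 - <<'E'
from h import *
c=load('wrist'); o=get_obs()
M=R.from_quat(o['orientation']).as_matrix(); print('tool z yaw',np.degrees(np.arctan2(M[1,2],M[0,2])),M[:,0],o['tcp_pos'])
for n,k in (('A',[[401.5,157],[401.2,168],[400.6,264],[400.5,284]]),('B',[[541,174],[535,185],[499,275],[495,287]])):
    p=back(c,np.array(k)/1.25,11);d=p[0]-p[3];print(n,p.round(1).tolist(),np.linalg.norm(d),np.linalg.norm(p[1]-p[2]),'yaw',np.degrees(np.arctan2(d[1],d[0])),'mid',(p[1]+p[2])/2)
E
```

```text
tool z yaw -76.13306460705756 [ 0.00947612 -0.00607435 -0.99993665] [ 493.21018508 -161.1488275   205.94697288]
A [[551.2, -149.5, 11.0], [541.5, -151.6, 11.0], [450.1, -173.6, 11.0], [429.2, -178.6, 11.0]] 125.43474685566392 94.05729335440115 yaw 13.409083436398541 mid [ 495.81019603 -162.61471537   11.        ]
B [[567.2, -279.4, 11.0], [556.2, -277.4, 11.0], [462.0, -272.6, 11.0], [448.6, -272.8, 11.0]] 118.76897272582218 94.29683505215513 yaw -3.196754433769937 mid [ 509.10988044 -275.0147947    11.        ]
```

Call:
{"method": "jog_arm", "body": {"plan": [[-1,-2.4,-60,0,0,-0.4,0.7],[-1,-2.4,-120,0,0,-0.4,0.7],[-1,-2.4,-165,0,0,-0.4,0.7],[-1,-2.4,-185,0,0,-0.4,0.7],[-1,-2.4,-190,0,0,-0.4,0.7],[-1,-2.4,-190,0,0,-0.4,0],[-1,-2.4,-190,0,0,-0.4,0],[-1,-2.4,-190,0,0,-0.4,0],[-1,-2.4,-190,0,0,-0.4,0],[-1,-2.4,-190,0,0,-0.4,0],[-1,-2.4,-190,0,0,-0.4,0],[-1,-2.4,-190,0,0,-0.4,0],[-1,-2.4,-190,0,0,-0.4,0],[-1,-2.4,-190,0,0,-0.4,0]], "newtons": 25}}

```text
t: 13.28
tcp_pos: [492.4, -163.6, 16.1]
orientation: [0.438, 0.551, -0.438, 0.559]
contact_force: [-0.0, 0.1, 3.0]
finger_gap: 21.5
```

Call:
{"method": "jog_arm", "body": {"plan": [[0,0,50,0,0,0,0],[0,0,110,0,0,0,0],[0,0,170,0,0,0,0],[0,0,230,0,0,0,0],[0,20,290,0,0,9,0],[-3,75,300,0,0,18,0],[-5,130,300,0,0,28,0],[-7,185,300,0,0,38,0],[-8,240,300,0,0,48,0],[-10,295,300,0,0,58,0],[-11.5,335,300,0,0,68,0],[-11.5,361,300,0,0,78,0],[-11.5,361,300,0,0,83.5,0],[-11.5,361,300,0,0,83.5,0],[-11.5,361,300,0,0,83.5,0]]}}

```text
t: 15.15
tcp_pos: [480.8, 197.1, 315.9]
orientation: [-0.039, 0.703, 0.045, 0.709]
contact_force: [0.3, -0.4, -0.5]
finger_gap: 21.3
```

```bash
python3 - <<'E'
from h import *
o=get_obs();M=R.from_quat(o['orientation']).as_matrix(); print('tool z yaw',np.degrees(np.arctan2(M[1,2],M[0,2])),M[:,0],o['tcp_pos'])
c=grab('wrist'); s=grab('scene')
im=np.zeros((570,640,3),np.uint8); im[:400]=c['image']
im[400:]=cv2.resize(s['image'][150:290,180:460],(640,170))*0
im[400:,:340]=cv2.resize(s['image'][150:290,180:460],(340,170))
cv2.imwrite('pics/w4.png',im)
E
```

```text
tool z yaw 6.822107548101219 [ 0.00705796  0.00882424 -0.99993616] [480.80904405 197.08119366 315.94683834]
```

View pics/w4.png

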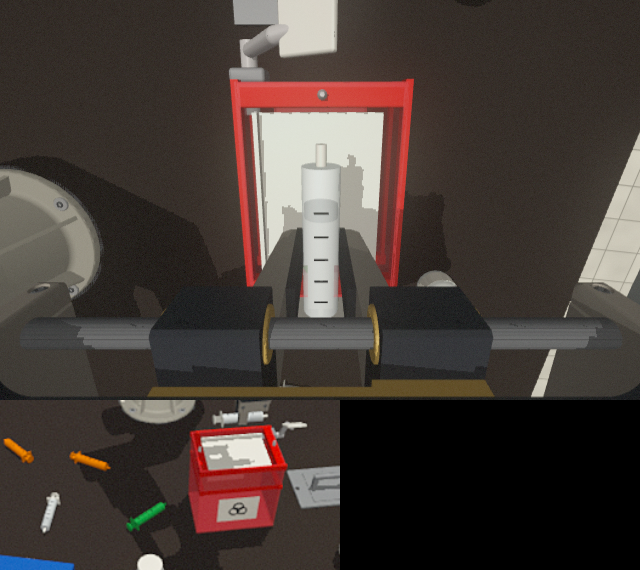

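Syringe A is held lengthwise over the tray (wrist 321, 145–315) and centred between the side walls at 240 and 405. Lowering now.

Call:
{"method": "jog_arm", "body": {"plan": [[0,0,-40,0,0,0,0],[0,0,-75,0,0,0,0],[0,0,-92,0,0,0,0],[0,0,-98,0,0,0,0],[0,0,-100.5,0,0,0,0],[0,0,-100.5,0,0,0,0]]}}

```text
t: 16.0
tcp_pos: [481.5, 197.2, 216.4]
orientation: [-0.039, 0.703, 0.045, 0.709]
contact_force: [-0.2, -0.2, -0.3]
finger_gap: 21.2
```

Call:
{"method": "jog_arm", "body": {"plan": [[0,0,-1.5,0,0,0,0],[0,0,-1.5,0,0,0,0],[0,0,-1.5,0,0,0,0.35],[0,0,-1.5,0,0,0,0.5],[0,0,-1.5,0,0,0,0.5],[0,0,-1.5,0,0,0,0.5],[0,0,-1.5,0,0,0,0.5],[0,0,20,0,0,0,0.5],[0,0,60,0,0,0,0.5],[0,0,115,0,0,0,0.5],[0,0,115,0,0,0,0.5]]}}

```text
t: 17.38
tcp_pos: [483.5, 198.0, 335.8]
orientation: [-0.038, 0.7, 0.046, 0.712]
contact_force: [-0.3, -0.4, 0.2]
finger_gap: 45.9
```

```bash
python3 - <<'E'
from h import *
c=grab('wrist','w5.png')
s=np.radians(6.9);B=np.array([[np.cos(s),-np.sin(s),0],[np.sin(s),np.cos(s),0],[0,0,1]])
f=lambda x,y,z:(B@[x,y,z]+[484,197.5,0]).round(1)
print('pad rest',f(-12,135,271),'end',f(28,135,180))
p=np.array([f(-12,135,271)]);print(proj(c,p))
E
```

```text
pad rest [455.9 330.1 271. ] end [495.6 334.9 180. ]
[[300.12440623  22.06544471]]
```

View pics/w5.png

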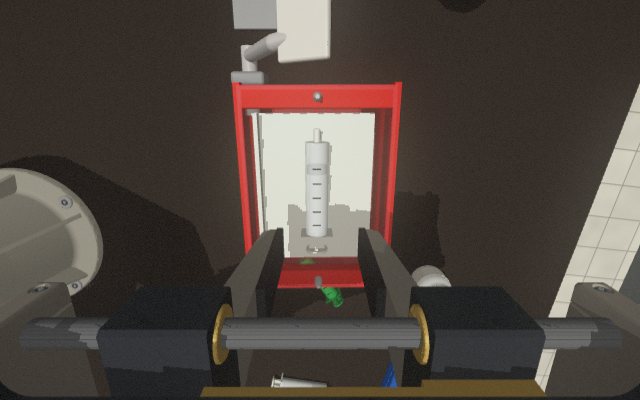

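Syringe A lies lengthwise on the tray (barrel 317, 140–238) and the lever pad is at (303,30). I'll work out the lever path with the jaws shut and turned along y.

```bash
cat >> h.py <<'E'
def delta(p,yaw):
    "shift and rotvec (deg) to TCP p, tool down with tool z at yaw deg"
    o=get_obs(); a=np.radians(yaw); z=np.array([np.cos(a),np.sin(a),0]); x=np.array([0,0,-1.]); M=np.c_[x,np.cross(z,x),z]
    return np.r_[np.array(p)-o['tcp_pos'], np.degrees((R.from_matrix(M)*R.from_quat(o['orientation']).inv()).as_rotvec())].round(1).tolist()
def bw(x,y,z):
    s=np.radians(6.9); return np.array([484+x*np.cos(s)-y*np.sin(s),197.5+x*np.sin(s)+y*np.cos(s),z])
def padtcp(ph):
    a=np.arctan2(76,50)-ph; r=np.hypot(76,50); return bw(-62+r*np.cos(a),135,195+r*np.sin(a)+10*abs(np.tan(np.radians(33)-ph))+11)
E
python3 - <<'E'
from h import *
print('above',delta(padtcp(0)+[0,0,40],-83.1))
o=get_obs()['tcp_pos']
b=padtcp(0)+[0,0,40]
for ph in [0,.15,.3,.45,.6,.75,.9,1.0,1.1,1.15]: print(ph,(padtcp(ph)-b).round(1).tolist())
E
```

```text
above [-26.5, 132.5, -4.7, 0.1, 1.0, -89.9]
0 [0.0, 0.0, -40.0]
0.15 [10.7, 1.3, -50.3]
0.3 [20.1, 2.4, -61.8]
0.45 [27.9, 3.4, -74.5]
0.6 [33.9, 4.1, -87.8]
0.75 [38.1, 4.6, -99.2]
0.9 [40.3, 4.9, -111.1]
1.0 [40.7, 4.9, -119.0]
1.1 [40.1, 4.9, -126.8]
1.15 [39.5, 4.8, -130.6]
```

Call:
{"method": "jog_arm", "body": {"plan": [[-5,30,10,0,1,-9,0],[-10,60,10,0,1,-19,0],[-15,90,10,0,1,-29,0],[-26.5,132.5,0,0,1,-40,0],[-26.5,132.5,-4.7,0,1,-50,0],[-26.5,132.5,-4.7,0,1,-60,0],[-26.5,132.5,-4.7,0,1,-70,0],[-26.5,132.5,-4.7,0,1,-80,0],[-26.5,132.5,-4.7,0,1,-90,0],[-26.5,132.5,-4.7,0,1,-90,0],[-26.5,132.5,-4.7,0,1,-90,0],[-26.5,132.5,-4.7,0,1,-90,0]]}}

```text
t: 18.92
tcp_pos: [455.8, 330.0, 328.2]
orientation: [0.468, 0.529, -0.469, 0.53]
contact_force: [-0.1, 0.1, 0.4]
finger_gap: 0.3
```

```bash
python3 - <<'E'
from h import *
print(get_obs()['joint_pos'].round(2),get_obs()['finger_gap'],delta(padtcp(0)+[0,0,40],-83.1))
E
```

```text
[ 0.62  0.17  1.64 -0.    1.33  2.07] 0.31271934278761715 [0.1, 0.1, 0.3, 0.1, -0.0, -0.1]
```

Call:
{"method": "jog_arm", "body": {"plan": [[0,0,-20,0,0,0,0],[0,0,-34,0,0,0,0],[0,0,-41,0,0,0,0],[5,0.6,-45,0,0,0,0],[11,1.3,-50,0,0,0,0],[20,2.4,-62,0,0,0,0],[28,3.4,-75,0,0,0,0],[34,4.1,-88,0,0,0,0]]}}

```text
t: 19.92
tcp_pos: [491.2, 334.4, 239.6]
orientation: [0.469, 0.529, -0.469, 0.53]
contact_force: [-0.2, -0.8, 7.0]
finger_gap: 0.6
```

Call:
{"method": "jog_arm", "body": {"plan": [[2,0.2,-6,0,0,0,0],[3,0.3,-11,0,0,0,0],[4,0.4,-17,0,0,0,0],[5,0.5,-23,0,0,0,0],[5,0.5,-31,0,0,0,0],[5,0.5,-38,0,0,0,0],[4.5,0.5,-42,0,0,0,0],[4.5,0.5,-42,0,0,0,0],[4.5,0.5,-42,0,0,0,0],[4.5,0.5,-42,0,0,0,0],[4.5,0.5,-42,0,0,0,0],[4.5,0.5,-42,0,0,0,0]]}}

```text
t: 21.42
tcp_pos: [497.5, 335.2, 198.0]
orientation: [0.47, 0.528, -0.468, 0.53]
contact_force: [2.3, -1.7, 7.3]
finger_gap: 0.0
```

```bash
python3 - <<'E'
from h import *
b=padtcp(0)+[0,0,40]
o=get_obs()['tcp_pos'];print((o-b).round(1))
s=grab('scene');c=grab('wrist')
im=np.zeros((600,800,3),np.uint8); im[:280]=cv2.resize(s['image'][155:267,140:460],(800,280),interpolation=cv2.INTER_CUBIC)
im[285:600,:504]=cv2.resize(c['image'],(504,315),interpolation=cv2.INTER_AREA); cv2.imwrite('pics/w6.png',im)
E
```

```text
[  41.7    5.1 -130.5]
```

View pics/w6.png

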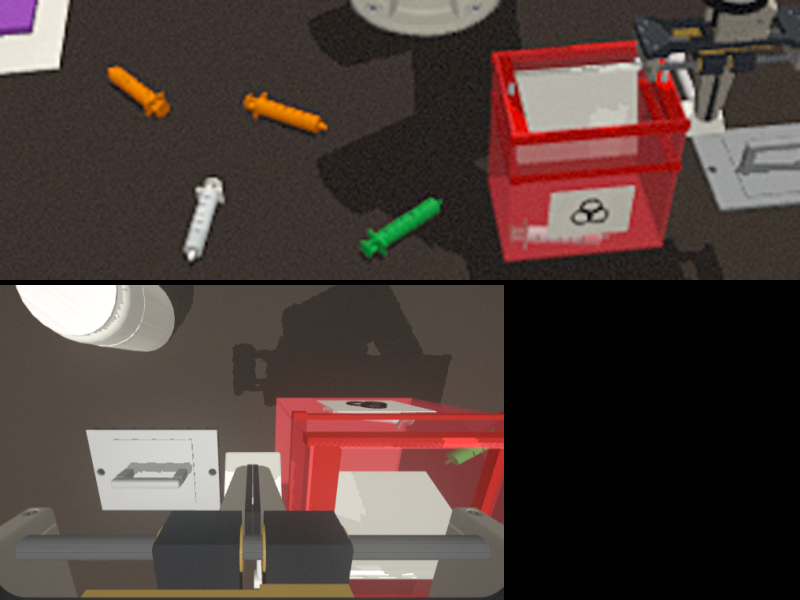

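Syringe A is now lying on the bin floor (scene crop 560,236), with the tray swung down. I'll press a little more to confirm the end stop.

Call:
{"method": "jog_arm", "body": {"plan": [[-1,0,-2,0,0,0,0],[-1,0,-4,0,0,0,0],[-1,0,-4,0,0,0,0]]}}

```text
t: 21.9
tcp_pos: [498.1, 335.5, 194.6]
orientation: [0.471, 0.528, -0.467, 0.531]
contact_force: [1.4, -2.5, 12.3]
finger_gap: 0.4
```

Call:
{"method": "jog_arm", "body": {"plan": [[0,0,-2,0,0,0,0],[0,0,-3,0,0,0,0],[0,0,-3,0,0,0,0]]}}

```text
t: 22.28
tcp_pos: [500.0, 336.2, 193.1]
orientation: [0.472, 0.527, -0.466, 0.531]
contact_force: [-0.4, -1.8, 15.4]
finger_gap: 0.4
```

Call:
{"method": "jog_arm", "body": {"plan": [[-3,-1,12,0,0,0,0],[-4,-1,24,0,0,0,0],[-6,-1.5,36,0,0,0,0],[-10,-2,47,0,0,0,0],[-16,-3,60,0,0,0,0],[-24,-4,73,0,0,0,0],[-34,-5,85,0,0,0,0],[-44,-6,96,0,0,0,0],[-44,-6,130,0,0,0,0],[-44,-6,160,0,0,0,0],[-44,-6,175,0,0,0,0],[-44,-6,175,0,0,0,0.6]]}}

```text
t: 23.78
tcp_pos: [456.1, 330.3, 368.1]
orientation: [0.472, 0.527, -0.465, 0.531]
contact_force: [-0.4, 0.5, 0.9]
finger_gap: 8.0
```

```bash
python3 - <<'E'
from h import *
print(delta([507,-275,365],-93),get_obs()['tcp_pos'],get_obs()['joint_pos'].round(2))
t=grab('top')
T=lambda *p:np.array([[u/4+230,v/4+168] for u,v in p])
cv2.imwrite('pics/t7.png',cv2.resize(t['image'][140:240,230:430],(800,400),interpolation=cv2.INTER_CUBIC))
E
```

```text
[50.9, -605.3, -3.1, -0.1, 0.6, -9.9] [456.09105274 330.26503421 368.05931871] [ 0.63  0.14  1.59 -0.    1.39  2.08]
```

View pics/t7.png

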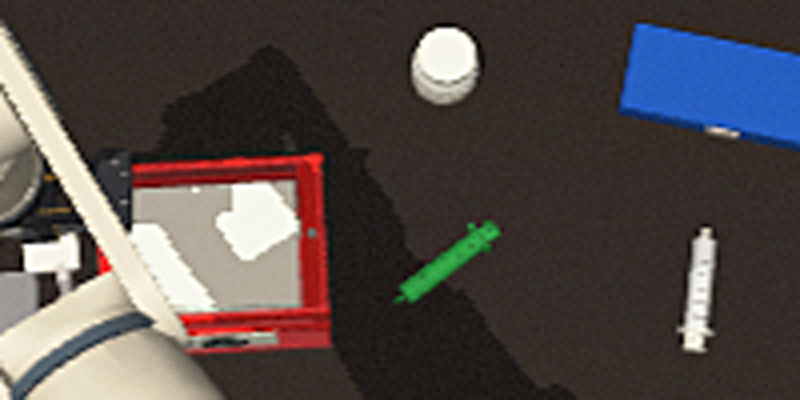

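The tray is level again and the lever is back up at crop (52,255). Syringe B hasn't moved: tip (707,231), thumb (694,350).

Call:
{"method": "jog_arm", "body": {"plan": [[51,-605,0,0,0.6,-10,0.7],[51,-605,0,0,0.6,-10,0.7],[51,-605,0,0,0.6,-10,0.7],[51,-605,0,0,0.6,-10,0.7],[51,-605,0,0,0.6,-10,0.7],[51,-605,0,0,0.6,-10,0.7],[51,-605,0,0,0.6,-10,0.7],[51,-605,0,0,0.6,-10,0.7],[51,-605,0,0,0.6,-10,0.7],[51,-605,-50,0,0.6,-10,0.7],[51,-605,-110,0,0.6,-10,0.7],[51,-605,-162,0,0.6,-10,0.7],[51,-605,-162,0,0.6,-10,0.7],[51,-605,-162,0,0.6,-10,0.7],[51,-605,-162,0,0.6,-10,0.7]]}}

```text
t: 25.7
tcp_pos: [508.1, -275.5, 207.4]
orientation: [0.514, 0.486, -0.512, 0.487]
contact_force: [-0.3, 0.1, 0.8]
finger_gap: 64.4
```

```bash
python3 - <<'E'
from h import *
c=grab('wrist'); im=c['image']
hsv=cv2.cvtColor(im,cv2.COLOR_BGR2HSV)
m=((hsv[...,2]>150)&(hsv[...,1]<60)).astype(np.uint8); m[235:]=0
n,l,st,ce=cv2.connectedComponentsWithStats(cv2.morphologyEx(m,cv2.MORPH_CLOSE,np.ones((5,5))))
for i in range(1,n):
    if st[i,4]>300:
        pts=np.argwhere(l==i)[:,::-1].astype(np.float32); print(st[i],cv2.minAreaRect(pts))
        w=back(c,pts,11)[:,:2]; mu=w.mean(0);u,s,v=np.linalg.svd(w-mu,full_matrices=False);a=(w-mu)@v[0];print('yaw',np.degrees(np.arctan2(v[0,1],v[0,0])),'ends',mu+v[0]*a.min(),mu+v[0]*a.max(),a.max()-a.min())
print(get_obs()['tcp_pos'], delta([0,0,0],-93))
cv2.imwrite('pics/w8.png',im[:330])
E
```

```text
[  3   0  59  29 919] ((32.0, 14.0), (28.0, 58.0), 90.0)
yaw -87.94175716030355 ends [695.9732659   43.30474324] [698.23160723 -19.5341794 ] 62.879490326141685
[ 568   94   72  141 7216] ((603.5, 164.0), (140.0, 71.0), 90.0)
yaw -164.4723185190186 ends [ 573.13209396 -603.18621694] [ 401.00428943 -651.01105027] 178.6482459347218
[ 306  124   26  103 1630] ((318.5, 175.0), (102.0, 25.0), 90.0)
yaw 175.6005762246749 ends [ 568.6779995 -278.5527462] [ 442.39928896 -268.83740648] 126.65188732314968
[ 507.97953144 -275.46411417  207.34037982] [-508.0, 275.5, -207.3, -0.0, 0.1, 0.0]
```

View pics/w8.png

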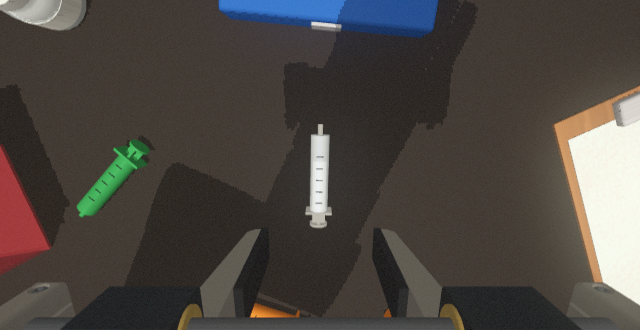

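Syringe B is centred under the jaws: tip (320,125), thumb (318,227), yaw about -4.4°. I'll grasp it.

Call:
{"method": "jog_arm", "body": {"plan": [[-2.5,1.8,-60,0,0,-1.4,0.7],[-2.5,1.8,-120,0,0,-1.4,0.7],[-2.5,1.8,-165,0,0,-1.4,0.7],[-2.5,1.8,-185,0,0,-1.4,0.7],[-2.5,1.8,-191,0,0,-1.4,0.7],[-2.5,1.8,-191,0,0,-1.4,0],[-2.5,1.8,-191,0,0,-1.4,0],[-2.5,1.8,-191,0,0,-1.4,0],[-2.5,1.8,-191,0,0,-1.4,0],[-2.5,1.8,-191,0,0,-1.4,0],[-2.5,1.8,-191,0,0,-1.4,0],[-2.5,1.8,-191,0,0,-1.4,0],[-2.5,1.8,-191,0,0,-1.4,0],[-2.5,1.8,-191,0,0,-1.4,0]], "newtons": 25}}

```text
t: 27.5
tcp_pos: [505.7, -273.8, 16.7]
orientation: [0.52, 0.48, -0.518, 0.481]
contact_force: [-0.9, 0.0, 5.4]
finger_gap: 21.4
```

```bash
python3 -c "
from h import *
print(delta([481,197,316],6.9))"
```

```text
[-24.7, 470.8, 299.3, -0.1, 0.1, 101.3]
```

Call:
{"method": "jog_arm", "body": {"plan": [[0,0,50,0,0,0,0],[0,0,110,0,0,0,0],[0,0,170,0,0,0,0],[0,0,230,0,0,0,0],[0,20,290,0,0,9,0],[-4,75,300,0,0,19,0],[-8,130,300,0,0,29,0],[-11,185,300,0,0,39,0],[-14,240,300,0,0,49,0],[-17,295,300,0,0,59,0],[-20,350,300,0,0,69,0],[-22,405,300,0,0,79,0],[-24,450,300,0,0,89,0],[-24.5,471,300,0,0,98,0],[-24.5,471,300,0,0,101.3,0],[-24.5,471,300,0,0,101.3,0],[-24.5,471,300,0,0,101.3,0]]}}

```text
t: 29.62
tcp_pos: [481.1, 196.9, 316.5]
orientation: [-0.041, 0.706, 0.043, 0.706]
contact_force: [0.8, 0.3, 0.2]
finger_gap: 21.2
```

```bash
python3 -c "
from h import *
print(delta([481,197,216],6.9))
c=grab('wrist');cv2.imwrite('pics/w9.png',c['image'])"
```

```text
[-0.1, 0.1, -100.5, -0.2, -0.0, 0.1]
```

View pics/w9.png

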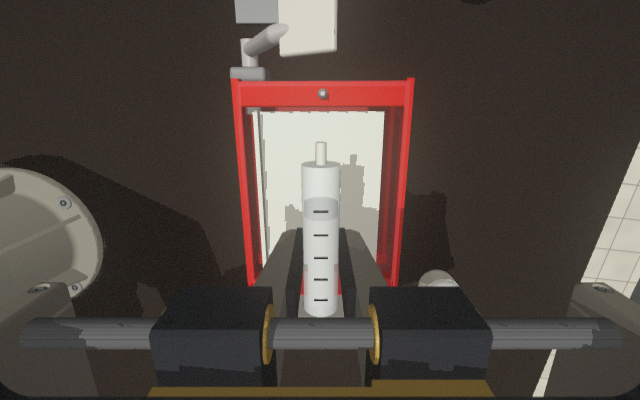

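Syringe B is held the same way, centred over the tray (321, 142–315). I'll lower and release it, as before.

Call:
{"method": "jog_arm", "body": {"plan": [[0,0,-40,0,0,0,0],[0,0,-75,0,0,0,0],[0,0,-92,0,0,0,0],[0,0,-99,0,0,0,0],[0,0,-101.5,0,0,0,0],[0,0,-101.5,0,0,0,0],[0,0,-101.5,0,0,0,0],[0,0,-101.5,0,0,0,0.35],[0,0,-101.5,0,0,0,0.5],[0,0,-101.5,0,0,0,0.5],[0,0,-101.5,0,0,0,0.5],[0,0,-101.5,0,0,0,0.5],[0,0,-80,0,0,0,0.5],[0,0,-40,0,0,0,0.5],[0,0,15,0,0,0,0.5],[0,0,20,0,0,0,0.5],[0,0,20,0,0,0,0.5]]}}

```text
t: 31.8
tcp_pos: [481.1, 196.8, 336.4]
orientation: [-0.041, 0.706, 0.043, 0.706]
contact_force: [0.8, -0.2, -0.4]
finger_gap: 45.9
```

```bash
python3 - <<'E'
from h import *
print('above',delta(padtcp(0)+[0,0,40],-83.1))
c=grab('wrist'); a=cv2.imread('pics/w5.png'); b=c['image']
# compare to w5 look (syringe A on tray, same pose)
for im in (a,b):
    g=cv2.cvtColor(im,cv2.COLOR_BGR2GRAY)[110:250,265:375].astype(int); e=np.argwhere(g<150); print(len(e),g.mean().round(1),g[:, 52].min())
E
```

```text
above [-25.2, 133.2, -7.9, -0.1, 0.1, -89.9]
1654 193.8 102
1303 196.4 126
```

Call:
{"method": "jog_arm", "body": {"plan": [[-5,30,8,0,0,-9,0],[-10,60,8,0,0,-19,0],[-15,90,8,0,0,-29,0],[-25,133,0,0,0,-40,0],[-25,133,-8,0,0,-50,0],[-25,133,-8,0,0,-60,0],[-25,133,-8,0,0,-70,0],[-25,133,-8,0,0,-80,0],[-25,133,-8,0,0,-90,0],[-25,133,-8,0,0,-90,0],[-25,133,-8,0,0,-90,0],[-25,133,-8,0,0,-90,0]]}}

```text
t: 33.35
tcp_pos: [455.5, 329.6, 327.0]
orientation: [0.47, 0.529, -0.468, 0.529]
contact_force: [-0.2, 0.2, 0.7]
finger_gap: 0.2
```

Call:
{"method": "jog_arm", "body": {"plan": [[0,0,-20,0,0,0,0],[0,0,-34,0,0,0,0],[0,0,-41,0,0,0,0],[5,0.6,-45,0,0,0,0],[11,1.3,-50,0,0,0,0],[20,2.4,-62,0,0,0,0],[28,3.4,-75,0,0,0,0],[34,4.1,-88,0,0,0,0],[38,4.6,-99,0,0,0,0],[40,4.9,-111,0,0,0,0],[40,4.9,-119,0,0,0,0],[40,4.9,-127,0,0,0,0],[40,4.9,-131,0,0,0,0],[40,4.9,-133,0,0,0,0],[40,4.9,-134,0,0,0,0],[40,4.9,-134,0,0,0,0],[40,4.9,-134,0,0,0,0],[40,4.9,-134,0,0,0,0]]}}

```text
t: 35.6
tcp_pos: [497.4, 335.0, 194.6]
orientation: [0.471, 0.528, -0.467, 0.53]
contact_force: [-0.9, -2.4, 18.1]
finger_gap: 0.5
```

```bash
python3 - <<'E'
from h import *
o=get_obs()['tcp_pos'];print((o-padtcp(0)-[0,0,40]).round(1))
s=grab('scene')
cv2.imwrite('pics/s10.png',cv2.resize(s['image'][155:267,140:460],(800,280),interpolation=cv2.INTER_CUBIC))
E
```

```text
[  41.5    4.9 -133.9]
```

View pics/s10.png

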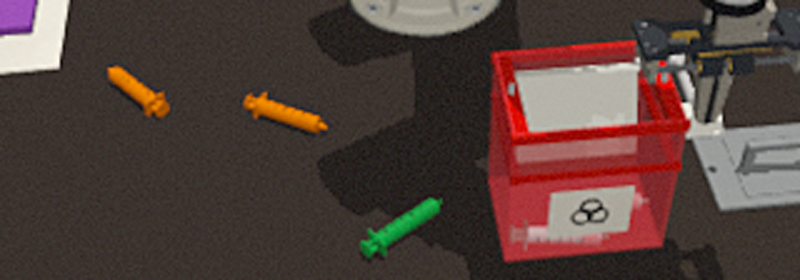

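Syringe B is also in: no white syringes are left on the bench and two lie in the bin at (555,235) and (640,200). I'll let the lever back up.

Call:
{"method": "jog_arm", "body": {"plan": [[-1,0,10,0,0,0,0],[-2,0,23,0,0,0,0],[-4,-0.5,35,0,0,0,0],[-8,-1,46,0,0,0,0],[-14,-2,59,0,0,0,0],[-22,-3,72,0,0,0,0],[-32,-4,84,0,0,0,0],[-42,-5,95,0,0,0,0],[-42,-5,130,0,0,0,0],[-42,-5,165,0,0,0,0],[-42,-5,175,0,0,0,0],[-42,-5,175,0,0,0,0]]}}

```text
t: 37.15
tcp_pos: [455.1, 330.0, 369.1]
orientation: [0.471, 0.529, -0.467, 0.53]
contact_force: [-0.1, -0.6, -0.1]
finger_gap: 0.7
```

```bash
python3 -c "
from h import *
print(delta([484,197,410],6.9))"
```

```text
[28.9, -133.0, 40.9, -0.4, 0.1, 90.0]
```

Call:
{"method": "jog_arm", "body": {"plan": [[-10,30,0,0,0,10,0.8],[-30,80,0,0,0,20,0.8],[-56,130,0,0,0,30,0.8],[-56,149,0,0,0,40,0.8],[-56,149,0,0,0,50,0.8],[-56,149,0,0,0,60,0.8],[-56,149,0,0,0,70,0.8],[-56,149,0,-0.2,0,80,0.8],[-56,149,0,-0.4,0,90,0.8],[-56,149,0,-0.4,0,90,0.8],[-56,149,0,-0.4,0,90,0.8],[-56,149,0,-0.4,0,90,0.8]]}}

```text
t: 38.65
tcp_pos: [399.0, 478.8, 368.6]
orientation: [-0.042, 0.706, 0.042, 0.706]
contact_force: [0.2, 0.3, -0.4]
finger_gap: 73.5
```

```bash
python3 - <<'E'
from h import *
print(delta([399.4,479.4,35.5],6.9), get_obs()['tcp_pos'])
c=grab('wrist'); s=grab('scene'); t=grab('top')
im=np.zeros((600,800,3),np.uint8); im[:320,:640]=c['image'][60:380]
im[325:600,:400]=cv2.resize(s['image'][180:270,320:451],(400,275),interpolation=cv2.INTER_CUBIC)
im[325:600,400:]=cv2.resize(t['image'][170:240,225:327],(400,275),interpolation=cv2.INTER_CUBIC)
cv2.imwrite('pics/w11.png',im)
print(proj(c,[bw(0,0,0)-bw(0,0,0)+[399.4-90*np.sin(.12),479.4+90*np.cos(.12),6],[399.4+90*np.sin(.12),479.4-90*np.cos(.12),6]])-[0,60])
E
```

```text
[0.4, 0.6, -333.1, -0.0, 0.1, 0.1] [398.98744895 478.83566706 368.6393477 ]
[[319.8773387   37.12016131]
 [320.16996045 141.04433588]]
```

View pics/w11.png

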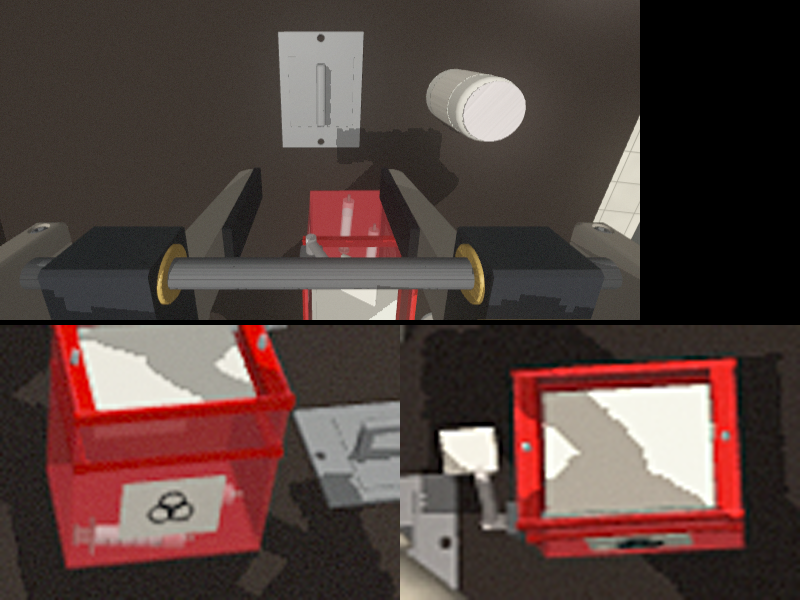

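The tray is level and empty, and both syringes show inside the bin at (347,215) and (373,240). The cover holes at (320.5,37.5) and (320.5,141) match where I left them. I'll pick the cover up.

Call:
{"method": "jog_arm", "body": {"plan": [[0.4,0.6,-60,0,0,0,0.8],[0.4,0.6,-120,0,0,0,0.8],[0.4,0.6,-180,0,0,0,0.8],[0.4,0.6,-240,0,0,0,0.8],[0.4,0.6,-290,0,0,0,0.8],[0.4,0.6,-320,0,0,0,0.8],[0.4,0.6,-333,0,0,0,0.8],[0.4,0.6,-333,0,0,0,0.8],[0.4,0.6,-333,0,0,0,0],[0.4,0.6,-333,0,0,0,0],[0.4,0.6,-333,0,0,0,0],[0.4,0.6,-333,0,0,0,0],[0.4,0.6,-333,0,0,0,0],[0.4,0.6,-333,0,0,0,0],[0.4,0.6,-333,0,0,0,0],[0.4,0.6,-333,0,0,0,0],[0.4,0.6,-333,0,0,0,0],[0.4,0.6,-333,0,0,0,0]], "newtons": 45}}

```text
t: 41.05
tcp_pos: [399.5, 479.5, 36.1]
orientation: [-0.042, 0.705, 0.042, 0.706]
contact_force: [-0.5, 0.2, 0.1]
finger_gap: 13.6
```

```bash
python3 -c "
from h import *
o=get_obs();print(o['tcp_pos'],o['finger_gap'],delta([484.6,197.6,255],6.9))"
```

```text
[399.49636736 479.53574577  36.06412434] 13.55398694790015 [85.1, -281.9, 218.9, -0.0, 0.1, 0.1]
```

Call:
{"method": "jog_arm", "body": {"plan": [[0,0,30,0,0,0,0],[0,0,80,0,0,0,0],[0,0,140,0,0,0,0],[0,0,200,0,0,0,0],[0,0,260,0,0,0,0],[0,0,320,0,0,0,0],[4,-15,340,0,0,0,0],[17,-55,340,0,0,0,0],[30,-97,340,0,0,0,0],[43,-139,340,0,0,0,0],[56,-181,340,0,0,0,0],[68,-223,340,0,0,0,0],[79,-260,340,0,0,0,0],[85,-282,330,0,0,0,0],[85,-282,300,0,0,0,0],[85,-282,270,0,0,0,0],[85,-282,250,0,0,0,0],[85,-282,250,0,0,0,0],[85,-282,250,0,0,0,0]]}}

```text
t: 43.42
tcp_pos: [484.4, 197.2, 286.0]
orientation: [-0.042, 0.705, 0.042, 0.706]
contact_force: [-0.3, 0.5, -2.3]
finger_gap: 13.4
```

```bash
python3 - <<'E'
from h import *
o=get_obs();print(o['tcp_pos'],o['finger_gap'],delta([484.6,197.6,256],6.9))
c=grab('wrist'); cv2.imwrite('pics/w12.png',cv2.resize(c['image'][30:330,120:520],(800,600),interpolation=cv2.INTER_CUBIC))
b=o['tcp_pos'][2]-36.1
H=np.array([[0,90],[0,-90]]); s=np.radians(6.9); Rm=np.array([[np.cos(s),-np.sin(s)],[np.sin(s),np.cos(s)]])
h=np.c_[H@Rm.T+o['tcp_pos'][:2],[b+6]*2]; print('holes expected',((proj(c,h)-[120,30])*2).round(1)); print('pins',((proj(c,[bw(0,90,234),bw(0,-90,234)])-[120,30])*2).round(1))
E
```

```text
[484.41620773 197.19585933 286.04091708] 13.351636793133302 [0.2, 0.4, -30.0, -0.0, 0.1, 0.1]
holes expected [[398.2 119.7]
 [399.7 615.8]]
pins [[397.3 121. ]
 [398.8 575.9]]
```

View pics/w12.png

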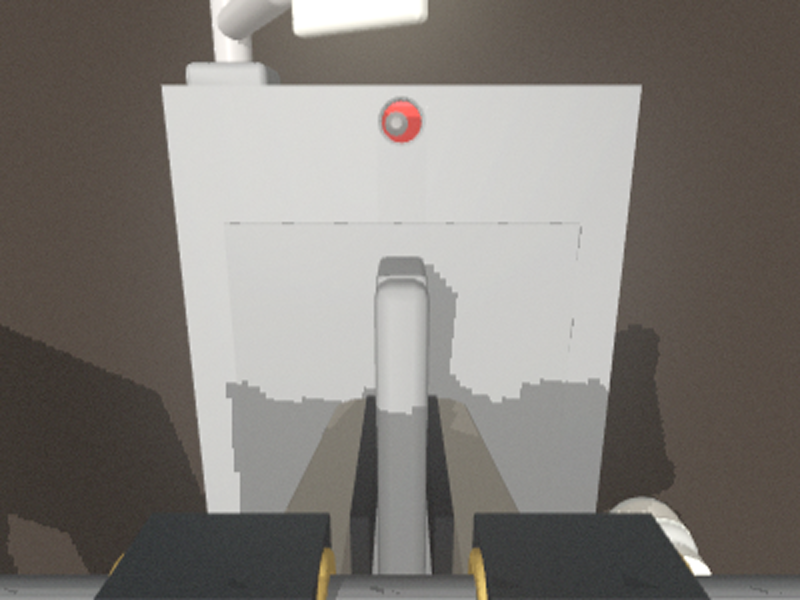

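The hole is at (401,120) and the pin tip inside it at (396.5,123), about 1.4 mm towards -x. I'll shift the cover -1.2 mm and lower it in stages.

Call:
{"method": "jog_arm", "body": {"plan": [[-1.2,0,-4,0,0,0.1,0],[-1.2,0,-9,0,0,0.1,0],[-1.2,0,-13,0,0,0.1,0],[-1.2,0,-17,0,0,0.1,0],[-1.2,0,-20,0,0,0.1,0],[-1.2,0,-22,0,0,0.1,0],[-1.2,0,-22,0,0,0.1,0]]}}

```text
t: 44.35
tcp_pos: [483.5, 197.4, 264.4]
orientation: [-0.043, 0.705, 0.043, 0.706]
contact_force: [0.2, -0.5, -3.2]
finger_gap: 13.4
```

Call:
{"method": "jog_arm", "body": {"plan": [[0,0,-3,0,0,0,0],[0,0,-5.5,0,0,0,0],[0,0,-7,0,0,0,0],[0,0,-8,0,0,0,0],[0,0,-8.5,0,0,0,0],[0,0,-8.5,0,0,0,0]]}}

```text
t: 45.1
tcp_pos: [483.5, 197.4, 256.0]
orientation: [-0.043, 0.705, 0.043, 0.706]
contact_force: [-0.7, -0.2, -3.3]
finger_gap: 13.7
```

Call:
{"method": "jog_arm", "body": {"plan": [[0,0,-1,0,0,0,0],[0,0,-1.5,0,0,0,0],[0,0,-1.5,0,0,0,0]]}}

```text
t: 45.48
tcp_pos: [483.5, 197.4, 256.0]
orientation: [-0.043, 0.705, 0.043, 0.707]
contact_force: [-5.9, -2.4, 11.2]
finger_gap: 13.4
```

Contact with the rim at the expected height. Release and back off.

Call:
{"method": "jog_arm", "body": {"plan": [[0,0,0.5,0,0,0,0],[0,0,0.5,0,0,0,0.3],[0,0,0.5,0,0,0,0.6],[0,0,0.5,0,0,0,0.8],[0,0,0.5,0,0,0,0.8],[0,0,0.5,0,0,0,0.8],[0,0,0.5,0,0,0,0.8],[0,0,40,0,0,0,0.8],[0,0,90,0,0,0,0.8],[0,0,140,0,0,0,0.8],[0,0,154,0,0,0,0.8],[0,0,154,0,0,0,0.8],[0,0,154,0,0,0,0.8]]}}

```text
t: 47.1
tcp_pos: [482.8, 197.1, 408.0]
orientation: [-0.043, 0.706, 0.043, 0.706]
contact_force: [-0.0, 0.8, -0.1]
finger_gap: 73.7
```

```bash
python3 - <<'E'
from h import *
c=grab('wrist'); s=grab('scene'); t=grab('top')
print('pins',proj(c,[bw(0,90,232),bw(0,-90,232)]))
im=np.zeros((600,800,3),np.uint8); im[:320,:640]=c['image'][:320]
im[325:600,:400]=cv2.resize(s['image'][165:270,320:473],(400,275),interpolation=cv2.INTER_CUBIC)
im[325:600,400:]=cv2.resize(t['image'][170:240,225:327],(400,275),interpolation=cv2.INTER_CUBIC)
cv2.imwrite('pics/w13.png',im)
E
```

```text
pins [[320.98151916  94.80946886]
 [320.8939863  248.980211  ]]
```

View pics/w13.png

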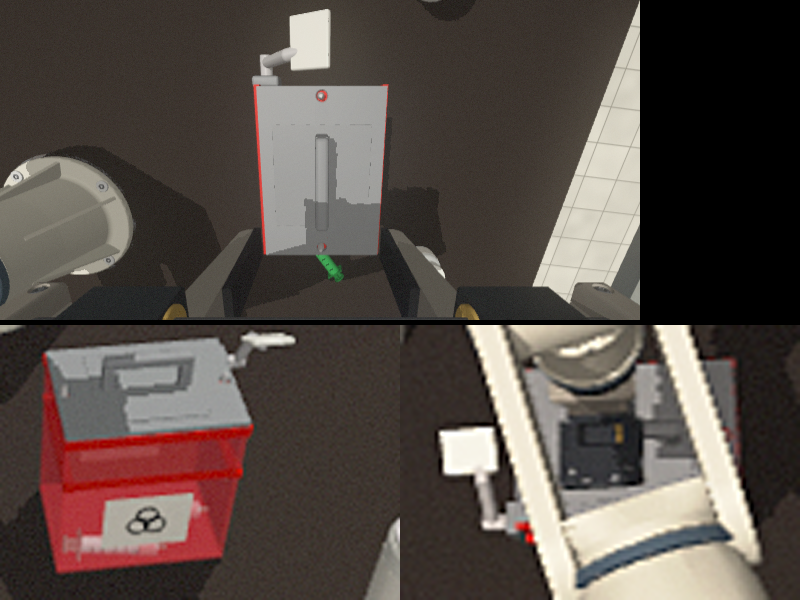

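The cover sits flush with both pins showing through its holes at (321,96) and (321,247), the lever is up, and the gripper is clear. Handing in.

```bash
python3 -c "
from cell import ticket
print(ticket.close_job())"
```

```text
the job is handed in; nothing more can be done
None
```

The job is done and handed in at about 47 s of the 210 s limit. I laid the cover flat on the bench and dropped both used syringes into the bin one at a time. Each time I pushed the lever to its end stop, where the force rose to 15–18 N. The cover is back over its two pins.

- **Syringes:** Only two white syringes were on the bench, in every view I checked, so I took the third as absent. After the second drop, both showed on the bin floor and the tray was empty and level.
- **Cover:** Before lowering, a close look showed the pin about 1.4 mm off the hole, so I shifted the cover 1.2 mm. It met the rim at the expected height. The last picture shows it flush, with both pins through the holes and the lever up. With the cover on, the tray can't be seen directly.
- **Slide box, jar and wipes tub:** The arm never came near them. I did not measure their positions again at the end.
- **Disagreements:** Early positions from the top and scene cameras differed by up to about 10 mm. I used close-up wrist views for the final grasps. I did not notice any grip slackening or knocked syringe.

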